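# Bring the orange-capped tube to the front of the centrifuge

### The arm

A 6-joint arm with a two-finger parallel gripper is mounted at the origin on the work surface. World frame = base frame: x ahead of the robot, y to its left, z up, the work surface at z = 0. Lengths are in mm, angles in rad, forces in N, time in s.
With the tool pointing down it reaches from about 275 to 1000 mm from the base axis. Payload 8.4 kg.
Tool frame: the origin (TCP) lies between the finger pads; the fingertips stand 11 mm ahead of it and the grasp point (between the pads) lies 8 mm behind it; z points along the fingers, y is the direction in which the jaws open and shut (so a half turn about z gives the same grasp; the last joint's range is limited). The gripper opens to 85 mm and grips with 20 to 120 N. Pads are 22 mm wide; open, the fingers measure 114 mm over their backs; the gripper's body (76 mm by 85 mm) begins 54 mm behind the grasp point. The pads swing forward as they close: fully open they stand 13 mm farther back than shut.
Start: joints at [1.132, 0.353, 1.633, -0, 1.155, -0.002], TCP at [264.4, 566.322, 242.281] pointing down, gripper open.
Joint ranges: [-2.63, 2.63], [-0.92, 2.1], [0.06, 2.66], [-1.3, 4.44], [0, 2.69], [-3.02, 3.02]. Speed limits (rad/s): [2.22, 2.22, 2.79, 3.14, 3.14, 3.14].

### API

Orientations are given as [roll, pitch, yaw] about the fixed x, y, z axes, in that order (R = Rz(yaw) Ry(pitch) Rx(roll)).
In Python, from rig import r, eyes gives the robot as it stands. The module is installed in compiled form; this text tells all that it offers.
- The arm moves only by the tool servo_tool, never from a script. Its argument "rows" is a list of rows, each a list of 3 entries, a list of its own where there are three numbers: the shift along the world's x, y, z in cm, then the turn about the world's z in rad, then the finger opening in cm, from 0 to 8.54. A call has 1 to 5 rows; each row shifts and turns the commanded pose from where the row before left it; what a row does not reach is not made up. A row lasts 1/12 s, in which the tool goes at most 41.7 mm and 7.16 degrees, less where a joint would pass 70% of its speed; a pose out of reach is approached as far as the arm can. A call is refused whole if a number of a shift passes 4.17 or a number of a turn 0.125, either way. A call with a gripper value outside its range is refused whole. The fingers move at their own pace and stop on an object; "squeeze" is the grip in N (left out, the last holds). Time passes only in rows, so rows that do not move let the fingers close. It gives the time, the measured TCP pose, the force and the opening at its end, in the units of the state.
- r.sense(): the state, without advancing time (a new reading comes with each control period).
- eyes.grab_frame(name): name is "scene" or "top"; returns a dict with "frame" (480x640x3 uint8, red, green, blue), "depth" (480x640 float32, mm along the optical axis (not along the pixel's ray), 0 where there is no reading), "vertical_fov" (degrees; the focal length in pixels is half the picture's height over the tangent of half this angle, whatever the lens; pixels are square), "cx", "cy" (the principal point, pixels), "D" ([k1, k2, p1, p2, k3] as OpenCV has them; the pictures are not rectified), "camera_from_world" (4x4, takes a point from world to camera coordinates). Camera axes: x right, y down, z forward; pixel columns grow to the right and rows downward; lengths in mm; the calibration is good to about 2 mm. A picture is of the moment at which its call begins.
- r.sign_off(): hands the job in, once; it reports no verdict.
The state is a dict: "clock": time; "qpos": joint angles; "qvel": joint speeds; "joint_efforts": joint torques, N m; "eef_pos": TCP position; "tcp_rot": TCP orientation; "contact_force": force on the tool from outside, world axes, zero at the start; "wrist_torque": the same for the moment, N m; "opening": opening from 0.0 (shut) to 1.0 (fully open).
Only numpy, scipy, OpenCV 4.12 (cv2) and the standard library are available. Lean on these libraries where they do the work, as an engineer would, in place of code of your own. Each camera call takes 0.05 s, during which the arm holds its last target.

### The job

The run is over and the orange-capped tube is to be unloaded next: by pushing gently with a fingertip on the arms of the centrifuge's rotor, turn it, either way round, until the bucket with the orange cap is at the front of the bowl in line with the lid catch, and leave the rotor standing still there. Push only on the arms or their forks: keep off the buckets, the tubes and the nut in the middle, do not send the rotor spinning, and leave the tube rack and the bottle on the bench where they are.

Things in the scene. Friction and masses are not known exactly. Their poses are not given: they have to be found in the camera images.
- centrifuge: Fixed bench centrifuge, cream, 480 deep x 350 wide; flat top (deck) 215 mm above the bench around an open round bowl of 154 mm inner radius, bowl floor 74 mm above the bench. Origin: on the vertical axis of bowl and rotor, at bench height. Its -x axis points to its front (sloping panel with display and keys, front edge 265 mm from the axis), z up.
- lid_foot (a point): Foot of the open lid: middle of its hinge edge, at the back of the machine, 220 mm from the rotor axis, 215 mm above the bench. The lid is fixed, 345 mm wide and 30 mm thick; it stands up from here, leaning 17 degrees back away from the bowl, to 580 mm above the bench.
- lid_catch (a point): The lid catch: a black block with a steel plate, 20 x 64 mm, 6 mm high, in the middle of the front rim of the bowl, 176 mm from the axis; this point is on its top.
- front_place (a point): The point straight in front of the axis, in line with the lid catch, where the mouth of the orange bucket has to come: 95 mm from the axis, 198 mm above the bench.
- rotor: The rotor's aluminium cross: four arms at right angles, 16 mm thick. Origin on the axis at their mid height, 188 mm above the bench; its own -x axis points along the arm of the orange bucket (in line with the centrifuge's -x axis when that is at the front). Each arm: bar 18 mm wide out to 64 mm, then a fork 50 mm wide with flat sides out to 108 mm, a bucket between its prongs.
- rotor_arms (a point): Rotor axis at the level of the arms' top, 196 mm above the bench. The rotor turns freely both ways without stops (friction about 0.08 N m, 0.006 kg m2), coasts a few degrees after a brisk push, then stays. Between arms the bowl is empty: 95 mm from the axis, half-way between two arms, a finger has 42 mm to either fork's side.
- lock_nut: The black round nut in the middle that holds the rotor down, 30 mm across, its top 210 mm above the bench; origin on the axis, at its underside.
- orange_bucket (a point): Centre of the mouth of the bucket that holds the orange-capped tube, 95 mm from the axis, 198 mm above the bench.
- bucket_orange: Steel bucket, 30 mm across, holding the tube with the bright orange cap. Origin on its two side pins, 95 mm from the axis and 188 mm above the bench; mouth 10 mm higher, foot 58 mm lower. It hangs on the pins and swings outwards when pushed.
- bucket_lilac: Steel bucket, 30 mm across, holding the tube with a lilac cap; a quarter turn anticlockwise (seen from above) from the orange one. Origin on its two side pins, 95 mm from the axis and 188 mm above the bench; mouth 10 mm higher, foot 58 mm lower. It hangs on the pins and swings outwards when pushed.
- bucket_blue: Steel bucket, 30 mm across, holding the tube with a light blue cap; opposite the orange one. Origin on its two side pins, 95 mm from the axis and 188 mm above the bench; mouth 10 mm higher, foot 58 mm lower. It hangs on the pins and swings outwards when pushed.
- bucket_green: Steel bucket, 30 mm across, holding the tube with a green cap; a quarter turn clockwise (seen from above) from the orange one. Origin on its two side pins, 95 mm from the axis and 188 mm above the bench; mouth 10 mm higher, foot 58 mm lower. It hangs on the pins and swings outwards when pushed.
- tube_orange (a joint): How far the blood tube with the bright orange cap (17 mm wide, 20 mm high, top 222 mm above the bench) has been drawn up out of its bucket (m); 0 when seated.
- tube_lilac (a joint): How far the blood tube with a lilac cap (17 mm wide, 20 mm high, top 222 mm above the bench) has been drawn up out of its bucket (m); 0 when seated.
- tube_blue (a joint): How far the blood tube with a light blue cap (17 mm wide, 20 mm high, top 222 mm above the bench) has been drawn up out of its bucket (m); 0 when seated.
- tube_green (a joint): How far the blood tube with a green cap (17 mm wide, 20 mm high, top 222 mm above the bench) has been drawn up out of its bucket (m); 0 when seated.
- tube_rack: Loose blue tube rack with three capped tubes, 85 x 130 mm and 90 mm high over the caps, on the bench in front of the machine. Origin: centre of its underside.
- reagent_bottle: Loose amber bottle, 60 mm across, 130 mm high, on the bench. Origin: centre of its underside.

How it is judged:
By the outcome, as a careful person would: the job done as asked, in the order asked, and still so for the second after the job is handed in, with the robot touching nothing.
It also fails if it takes over 64 s, if anything falls off the work surface, if the arm or the gripper's body presses on something with over 40 N, if the wrist force passes 120 N, or if a joint passes its speed limit or range.

## Working session

There is one attempt and no reset: what is moved stays moved. The work goes in short steps, Python scripts to look and compute and a tool call to move; the robot and the scene stay as the last step left them, time stands still between calls to the robot, and variables do not carry over. Pictures are saved under pics/ and viewed, and the job is handed in when it is done.

Besides the shell and the picture viewer there is one more tool, called after "Call:" as name(argument=value, ...), one argument or row to a line, values as JSON. servo_tool: Moves the arm, as the interface text tells. Its arguments: {"type":"object","properties":{"rows":{"type":"array"},"squeeze":{"type":"number"}},"required":["rows"]}

```bash
mkdir -p pics
cat > h.py <<'E'
import numpy as np, cv2
from rig import r, eyes
def K(d):
    f=240/np.tan(np.radians(d["vertical_fov"])/2)
    return np.array([[f,0,d["cx"]],[0,f,d["cy"]],[0,0,1.]])
def ray(d,uv,z):
    p=cv2.undistortPoints(np.array(uv,float).reshape(-1,1,2),K(d),np.array(d["D"],float)).reshape(-1,2)
    T=np.array(d["camera_from_world"]);R=T[:3,:3];c=-R.T@T[:3,3]
    v=np.c_[p,np.ones(len(p))]@R
    return c+v*((z-c[2])/v[:,2])[:,None]
def proj(d,P):
    T=np.array(d["camera_from_world"])
    q,_=cv2.projectPoints(np.array(P,float).reshape(-1,1,3),cv2.Rodrigues(T[:3,:3])[0],T[:3,3],K(d),np.array(d["D"],float))
    return q.reshape(-1,2)
def save(d,n): cv2.imwrite("pics/"+n,d["frame"][:,:,::-1])
E
python3 - <<'E'
from h import *
for n in("top","scene"):
    d=eyes.grab_frame(n);save(d,n+"0.png");np.save(n+"0.npy",d,allow_pickle=True)
    T=np.array(d["camera_from_world"]);print(n,-T[:3,:3].T@T[:3,3],d["vertical_fov"],d["D"])
print(r.sense())
E
```

```text
top [ 489.51771228   90.07268645 1159.92777909] 48.982008751362066 [-0.13634646  0.          0.          0.          0.        ]
scene [1040.46133904 -216.9980837  1072.70290419] 54.27783076554339 [-0.09038878  0.          0.          0.          0.        ]
{'clock': 0.1, 'qpos': array([ 1.13158565e+00,  3.53621132e-01,  1.63405494e+00, -2.03347368e-05,
        1.15522389e+00, -2.37683051e-03]), 'qvel': array([ 0.0019248 , -0.00325166, -0.00218311,  0.00014535,  0.00026636,
       -0.00087606]), 'joint_efforts': array([ 1.39631691e-03, -6.06352472e+01, -3.42824078e+01,  1.66339605e-04,
        3.81437145e-03,  4.63456456e-05]), 'eef_pos': array([264.23388824, 565.9322379 , 241.61243732]), 'tcp_rot': array([-3.14028531e+00,  1.54859226e-05,  2.70476704e+00]), 'contact_force': array([ 0.26992246, -0.21386686, -0.02046874]), 'wrist_torque': array([ 0.01392864, -0.0168611 ,  0.00550818]), 'opening': 0.998036209627467}
```

View pics/top0.png

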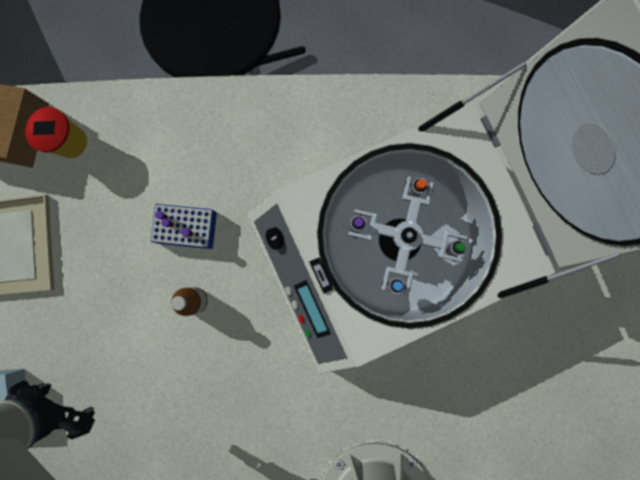

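View pics/scene0.png

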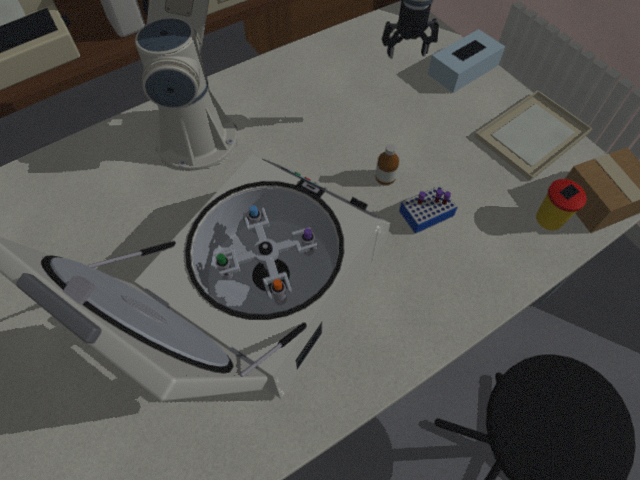

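The top view shows the orange cap at (420,185), lilac (358,223), green (459,247), blue (397,286), nut (409,236) and catch (320,275). The rack is at (183,226) and the bottle at (187,301). The gripper is at the lower left.

```bash
cat >> h.py <<'E'
RNG={"orange":((5,17),150,120),"lilac":((125,150),70,50),"green":((55,80),90,50),"blue":((98,112),70,90)}
def caps(d,z=222,near=None):
    hsv=cv2.cvtColor(d["frame"],cv2.COLOR_RGB2HSV);out={}
    for n,((a,b),s,v) in RNG.items():
        m=cv2.inRange(hsv,(a,s,v),(b,255,255))
        k,l,st,c=cv2.connectedComponentsWithStats(m)
        best=[]
        for i in range(1,k):
            if st[i,4]<25 or st[i,4]>600: continue
            P=ray(d,[c[i]],z-5)[0]
            if near is not None and np.hypot(*(P[:2]-near))>130: continue
            best.append((st[i,4],c[i].round(1),P.round(1)))
        out[n]=sorted(best,key=lambda t:-t[0])[:2]
    return out
E
python3 - <<'E'
from h import *
for n,px,cat in(("top",(409,234.5),(320,275)),("scene",(265,247),(312,187))):
    d=np.load(n+"0.npy",allow_pickle=True).item()
    N=ray(d,[px],210)[0];C=ray(d,[cat],221)[0]
    print(n,"nut",N,"catch",C,np.hypot(*(N-C)[:2]),"ang",np.degrees(np.arctan2(*(C-N)[1::-1])))
    for k,v in caps(d,near=N[:2]).items():
        for a in v: print(k,a[0],a[1],a[2],np.hypot(*(a[2]-N)[:2]),np.degrees(np.arctan2(*(a[2]-N)[1::-1])))
E
```

```text
top nut [561.39621885 -47.4170595  210.        ] catch [488.84579263 113.58256405 221.        ] 176.59117510895476 ang 114.25750924437439
orange 64 [420.9 183.4] [653.7 -69.7 217. ] 94.95534451436929 -13.572028320534784
lilac 87 [358.  221.7] [584.3  45.1 217. ] 95.3099653165804 76.0952594635518
green 83 [460.  246.5] [ 538.9 -138.6  217. ] 93.91702988067232 -103.85897359567574
blue 87 [397.7 285.5] [469.6 -25.  217. ] 94.49375826927488 166.27669930594587
scene nut [565.11988406 -49.52730485 210.        ] catch [492.51769678 114.64405562 221.        ] 179.50853237422535 ang 113.85665241827195
orange 43 [277.5 282.7] [654.8 -70.4 217. ] 92.07710138012798 -13.102108164224154
lilac 76 [307.5 233.1] [588.6  42.4 217. ] 94.87858146615294 75.67182984626787
green 66 [221.3 258.4] [ 543.4 -140.8  217. ] 93.82141676633638 -103.38554102780415
blue 58 [254.  209.4] [472.2 -24.5 217. ] 96.23134022239374 164.92552516547462
```

Run:
```python
from h import *
d=np.load("top0.npy",allow_pickle=True).item();e=np.load("scene0.npy",allow_pickle=True).item()
a=cv2.resize(d["frame"][250:300,295:345],(400,400),interpolation=cv2.INTER_NEAREST)
b=cv2.resize(e["frame"][165:215,285:335],(400,400),interpolation=cv2.INTER_NEAREST)
cv2.imwrite("pics/catch.png",np.hstack([a,b])[:,:,::-1])
A=np.array([562,-47.3])
for ang in(113,114,115):
    t=np.radians(ang);P=[[A[0]+176*np.cos(t),A[1]+176*np.sin(t),221]]
    print(ang,proj(d,P),proj(e,P))
```

```text
113 [[319.36293161 272.53353138]] [[312.19260741 187.19957229]]
114 [[320.05383951 274.11709082]] [[311.07176512 186.59838536]]
115 [[320.77252434 275.68878669]] [[309.93972564 186.01413684]]
```

View pics/catch.png

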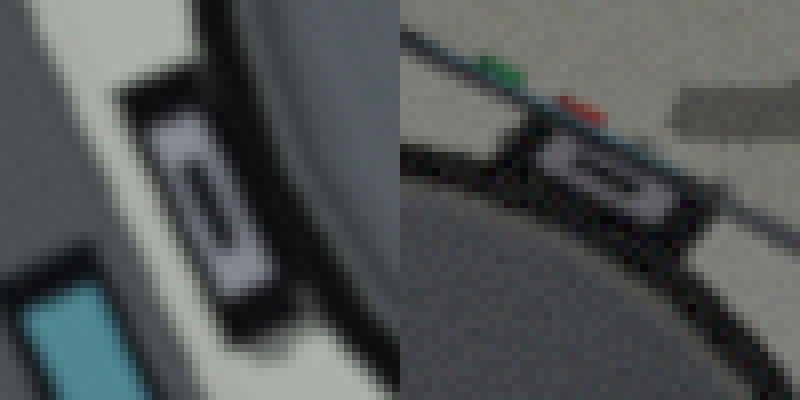

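Both views put the catch at about 114.4°. The four caps put the orange arm at about -13.8°, so the rotor needs about +128° (anticlockwise). I'll close the gripper, lift, and travel to the gap clockwise of the lilac arm.

Call:
servo_tool(
  rows=[
    [[0,0,1.2],-0.124,0],
    [[0,0,1.2],-0.124,0],
    [[0,0,1.2],-0.124,0],
    [[0,0,1.2],-0.124,0],
    [[0,0,1.2],-0.124,0],
  ],
)

```text
clock: 0.52
eef_pos: [264.3, 566.1, 302.4]
tcp_rot: [-3.141, 0.001, 2.079]
contact_force: [-0.4, 0.6, -0.4]
opening: 0.298
```

Call:
servo_tool(
  rows=[
    [[1.5,-2.2,0],-0.124,0],
    [[1.5,-2.2,0],-0.124,0],
    [[1.5,-2.2,0],-0.124,0],
    [[1.5,-2.2,0],-0.124,0],
    [[1.5,-2.2,0],-0.124,0],
  ],
)

```text
clock: 0.93
eef_pos: [339.7, 455.1, 301.9]
tcp_rot: [-3.141, 0.001, 1.459]
contact_force: [0.1, -0.2, -0.1]
opening: -0.001
```

Call:
servo_tool(
  rows=[
    [[1.5,-2.2,0],-0.124,0],
    [[1.5,-2.2,0],-0.124,0],
    [[1.5,-2.2,0],-0.124,0],
    [[1.5,-2.2,0],-0.124,0],
    [[1.5,-2.2,0],-0.124,0],
  ],
)

```text
clock: 1.35
eef_pos: [414.8, 345.1, 302.0]
tcp_rot: [-3.142, 0.001, 0.839]
contact_force: [0.5, 0.9, 0.2]
opening: -0.004
```

Call:
servo_tool(
  rows=[
    [[1.5,-2.2,0],-0.124,0],
    [[1.5,-2.2,0],-0.124,0],
    [[1.5,-2.2,0],-0.124,0],
    [[1.5,-2.2,0],-0.124,0],
    [[1.5,-2.2,0],-0.124,0],
  ],
)

```text
clock: 1.77
eef_pos: [489.8, 235.0, 302.0]
tcp_rot: [3.141, 0.001, 0.219]
contact_force: [-0.4, 0.0, 0.2]
opening: -0.002
```

Call:
servo_tool(
  rows=[
    [[1.5,-2.2,0],-0.124,0],
    [[1.5,-2.2,0],-0.124,0],
    [[1.5,-2.2,0],-0.124,0],
    [[1.5,-2.2,0],-0.124,0],
    [[1.5,-2.2,0],-0.124,0],
  ],
)

```text
clock: 2.18
eef_pos: [564.8, 125.1, 302.0]
tcp_rot: [3.141, 0.0, -0.401]
contact_force: [0.4, -0.7, 0.6]
opening: 0.005
```

Call:
servo_tool(
  rows=[
    [[1.5,-2.2,0],-0.124,0],
    [[1.5,-2.2,0],-0.124,0],
    [[1.5,-2.2,0],-0.124,0],
    [[1.5,-2.2,0],-0.124,0],
    [[0,0,0],0,0],
  ],
)

```text
clock: 2.6
eef_pos: [626.3, 34.7, 301.7]
tcp_rot: [3.141, -0.002, -0.901]
contact_force: [-1.3, -0.5, -0.1]
opening: -0.002
```

Call:
servo_tool(
  rows=[
    [[0.8,-1.7,0],-0.07,0],
    [[0.8,-1.8,0],-0.06,0],
    [[0,0,0],0,0],
  ],
)

```text
clock: 2.85
eef_pos: [641.1, 1.0, 301.7]
tcp_rot: [3.141, -0.001, -1.025]
contact_force: [-0.5, -1.2, 0.6]
opening: -0.001
```

Run:
```python
from h import *
s=r.sense();print(s["eef_pos"],s["qpos"])
e=eyes.grab_frame("scene");d=eyes.grab_frame("top")
a=cv2.resize(d["frame"][120:350,290:520],(400,400));b=cv2.resize(e["frame"][150:340,170:360],(400,400))
cv2.imwrite("pics/p1.png",np.hstack([a,b])[:,:,::-1])
```

```text
[641.05534074   1.04915287 301.72834038] [-1.31124514e-04  3.30638835e-01  1.53124624e+00 -1.15424941e-03
  1.27998963e+00  2.59572416e+00]
```

View pics/p1.png

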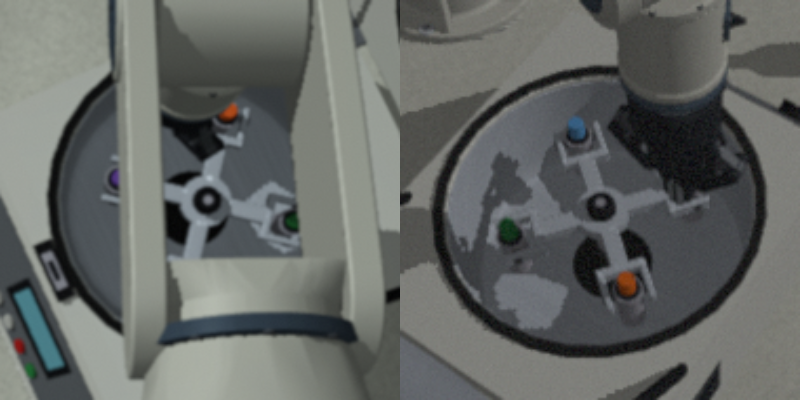

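The top view is half covered by the arm, but the scene view shows the shut gripper over the gap between the orange and lilac arms. Next I go down to TCP z of about 193, which puts the tip near 182.

Call:
servo_tool(
  rows=[
    [[0,0,-2.5],0,0],
    [[0,0,-2.5],0,0],
    [[0,0,-2.0],0,0],
    [[0,0,-1.0],0,0],
    [[0,0,0],0,0],
  ],
)

```text
clock: 3.37
eef_pos: [638.6, 4.2, 219.8]
tcp_rot: [3.138, 0.003, -1.019]
contact_force: [0.1, -0.6, -0.4]
opening: -0.006
```

Run:
```python
from h import *
s=r.sense();print(s["eef_pos"],s["contact_force"])
e=eyes.grab_frame("scene")
cv2.imwrite("pics/p2.png",cv2.resize(e["frame"][150:340,170:360],(600,600))[:,:,::-1])
```

```text
[638.57313857   4.2489706  219.78188586] [ 0.09177836 -0.63976461 -0.41770766]
```

View pics/p2.png

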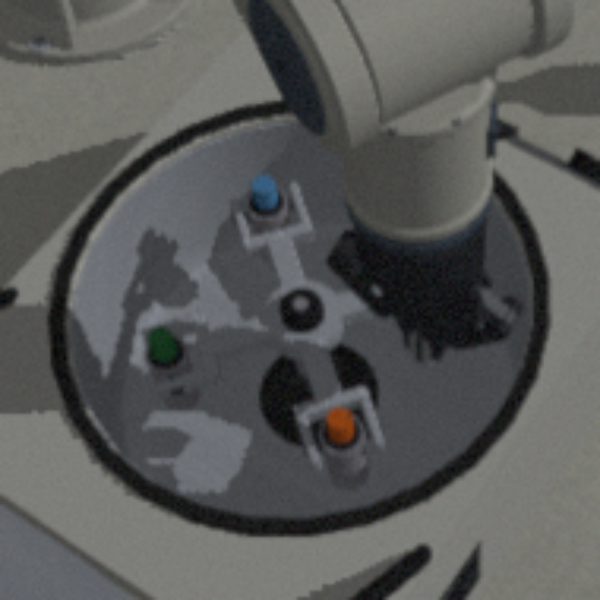

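Call:
servo_tool(
  rows=[
    [[0.1,-0.1,-1.0],0,0],
    [[0.1,-0.1,-1.0],0,0],
    [[0,0,-0.7],0,0],
    [[0,0,0],0,0],
  ],
)

```text
clock: 3.75
eef_pos: [641.6, 1.3, 193.6]
tcp_rot: [3.14, 0.001, -1.021]
contact_force: [-0.1, -0.1, -1.6]
opening: 0.004
```

Run:
```python
import numpy as np
a=31.5
while a<185:
    b=a+12.5; f=lambda t:93*np.array([np.cos(np.radians(t)),np.sin(np.radians(t))])
    print(a,b,((f(b)-f(a))/50).round(2),(f(b)+[562,-47.4]).round(1)); a=b
```

```text
31.5 44.0 [-0.25  0.32] [628.9  17.2]
44.0 56.5 [-0.31  0.26] [613.3  30.2]
56.5 69.0 [-0.36  0.19] [595.3  39.4]
69.0 81.5 [-0.39  0.1 ] [575.7  44.6]
81.5 94.0 [-0.4   0.02] [555.5  45.4]
94.0 106.5 [-0.4  -0.07] [535.6  41.8]
106.5 119.0 [-0.37 -0.16] [516.9  33.9]
119.0 131.5 [-0.33 -0.23] [500.4  22.3]
131.5 144.0 [-0.27 -0.3 ] [486.8   7.3]
144.0 156.5 [-0.2  -0.35] [476.7 -10.3]
156.5 169.0 [-0.12 -0.39] [470.7 -29.7]
169.0 181.5 [-0.03 -0.4 ] [469.  -49.8]
181.5 194.0 [ 0.05 -0.4 ] [471.8 -69.9]
```

Call:
servo_tool(
  rows=[
    [[-0.25,0.32,0],0.044,0],
    [[-0.25,0.32,0],0.044,0],
    [[-0.25,0.32,0],0.044,0],
    [[-0.25,0.32,0],0.044,0],
    [[-0.25,0.32,0],0.044,0],
  ],
)

```text
clock: 4.17
eef_pos: [629.9, 17.4, 195.6]
tcp_rot: [-3.141, -0.0, -0.799]
contact_force: [-0.2, 0.3, -0.5]
opening: 0.004
```

Call:
servo_tool(
  rows=[
    [[-0.31,0.26,0],0.044,0],
    [[-0.31,0.26,0],0.044,0],
    [[-0.31,0.26,0],0.044,0],
    [[-0.31,0.26,0],0.044,0],
    [[-0.31,0.26,0],0.044,0],
  ],
)

```text
clock: 4.58
eef_pos: [614.6, 30.3, 195.7]
tcp_rot: [-3.141, -0.001, -0.579]
contact_force: [1.0, -0.2, -0.2]
opening: -0.0
```

Call:
servo_tool(
  rows=[
    [[-0.36,0.19,0],0.044,0],
    [[-0.36,0.19,0],0.044,0],
    [[-0.36,0.19,0],0.044,0],
    [[-0.36,0.19,0],0.044,0],
    [[-0.36,0.19,0],0.044,0],
  ],
)

```text
clock: 5.0
eef_pos: [596.7, 39.8, 195.7]
tcp_rot: [-3.141, -0.001, -0.359]
contact_force: [0.1, -0.4, 0.2]
opening: -0.003
```

```bash
cat >> h.py <<'E'
A0=np.array([561.6,-47.05])
def angs(n="scene",out=None):
    d=eyes.grab_frame(n);A=A0 if n=="top" else np.array([564.7,-48.3])
    off=dict(orange=0,lilac=90,blue=180,green=-90)
    for k,v in caps(d,near=A).items():
        for a in v: 
            q=a[2][:2]-A;print(n,k,a[0],a[2],round(np.hypot(*q),1),"orange ang",round((np.degrees(np.arctan2(q[1],q[0]))-off[k]+180)%360-180,2))
    if out: cv2.imwrite("pics/"+out,cv2.resize(d["frame"][150:340,170:360] if n=="scene" else d["frame"][120:350,290:520],(600,600))[:,:,::-1])
E
python3 -c "
from h import *
angs('scene','p3.png')"
```

```text
scene orange 46 [657.5 -43.3 217. ] 92.9 orange ang 3.08
scene green 64 [ 569.4 -143.2  217. ] 95.0 orange ang 2.84
scene blue 58 [469.2 -51.7 217. ] 95.6 orange ang 2.04
```

View pics/p3.png

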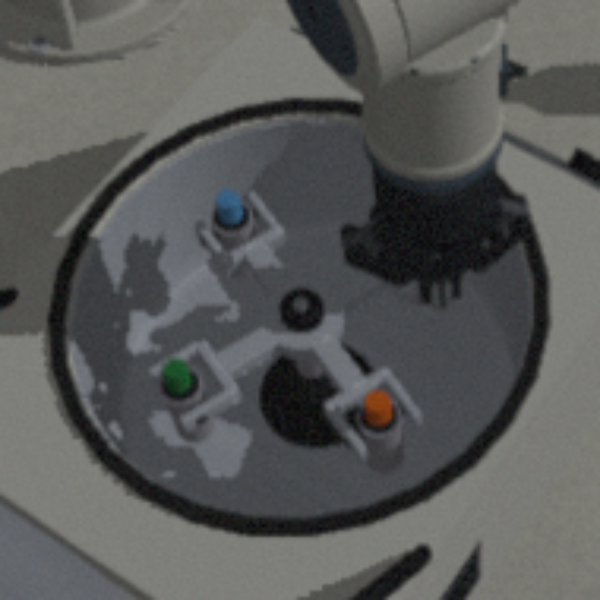

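The push works: the scene view shows the rotor at about 2.7° (orange at (378,408) in the crop), with the finger on the clockwise side of the hidden lilac fork. I'll carry on along the arc.

Call:
servo_tool(
  rows=[
    [[-0.39,0.1,-0.04],0.044,0],
    [[-0.39,0.1,-0.04],0.044,0],
    [[-0.39,0.1,-0.04],0.044,0],
    [[-0.39,0.1,-0.04],0.044,0],
    [[-0.39,0.1,-0.04],0.044,0],
  ],
)

```text
clock: 5.47
eef_pos: [577.4, 44.8, 193.7]
tcp_rot: [-3.141, -0.001, -0.14]
contact_force: [1.4, -0.2, 0.1]
opening: 0.002
```

Call:
servo_tool(
  rows=[
    [[-0.4,0.02,0],0.044,0],
    [[-0.4,0.02,0],0.044,0],
    [[-0.4,0.02,0],0.044,0],
    [[-0.4,0.02,0],0.044,0],
    [[-0.4,0.02,0],0.044,0],
  ],
)

```text
clock: 5.88
eef_pos: [557.3, 45.8, 193.7]
tcp_rot: [-3.142, -0.001, 0.08]
contact_force: [0.5, -0.2, -0.1]
opening: 0.002
```

Call:
servo_tool(
  rows=[
    [[-0.4,-0.07,0],0.044,0],
    [[-0.4,-0.07,0],0.044,0],
    [[-0.4,-0.07,0],0.044,0],
    [[-0.4,-0.07,0],0.044,0],
    [[-0.4,-0.07,0],0.044,0],
  ],
)

```text
clock: 6.3
eef_pos: [537.2, 42.3, 193.7]
tcp_rot: [3.142, -0.001, 0.3]
contact_force: [1.5, -0.6, -0.4]
opening: 0.003
```

Call:
servo_tool(
  rows=[
    [[-0.37,-0.16,0],0.044,0],
    [[-0.37,-0.16,0],0.044,0],
    [[-0.37,-0.16,0],0.044,0],
    [[-0.37,-0.16,0],0.044,0],
    [[-0.37,-0.16,0],0.044,0],
  ],
)

```text
clock: 6.72
eef_pos: [518.6, 34.4, 193.6]
tcp_rot: [3.142, -0.001, 0.52]
contact_force: [0.4, 0.4, -0.7]
opening: 0.004
```

```bash
python3 -c "
from h import *
angs('scene','p4.png')"
```

```text
scene orange 35 [621.8  27.  217. ] 94.5 orange ang 52.83
scene lilac 35 [488.2   7.8 217. ] 94.9 orange ang 53.75
scene green 76 [ 639. -108.  217.] 95.3 orange ang 51.22
scene blue 67 [ 504.7 -121.5  217. ] 94.6 orange ang 50.66
```

View pics/p4.png

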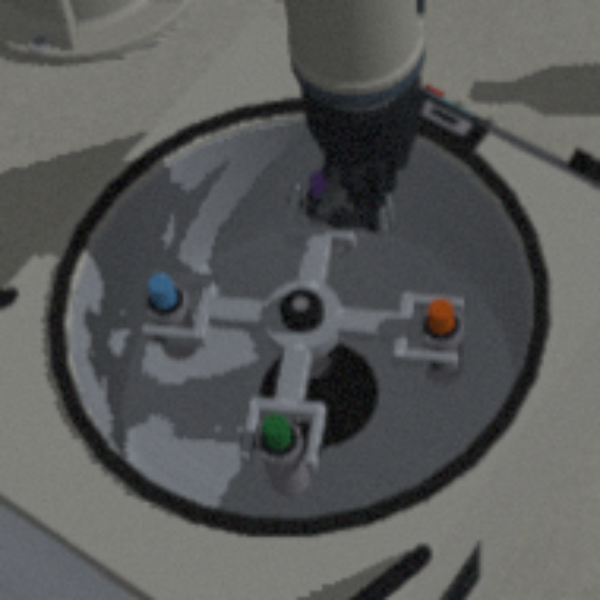

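The rotor is at about 52°, with orange at (440,315) in the crop and the lilac cap clear beside the finger. Forces are about 1 N. I'll push 50° more and then measure.

Call:
servo_tool(
  rows=[
    [[-0.33,-0.23,0],0.044,0],
    [[-0.33,-0.23,0],0.044,0],
    [[-0.33,-0.23,0],0.044,0],
    [[-0.33,-0.23,0],0.044,0],
    [[-0.33,-0.23,0],0.044,0],
  ],
)

```text
clock: 7.18
eef_pos: [502.2, 22.8, 193.6]
tcp_rot: [3.141, -0.001, 0.739]
contact_force: [1.6, 0.8, -0.7]
opening: 0.002
```

Call:
servo_tool(
  rows=[
    [[-0.27,-0.3,0],0.044,0],
    [[-0.27,-0.3,0],0.044,0],
    [[-0.27,-0.3,0],0.044,0],
    [[-0.27,-0.3,0],0.044,0],
    [[-0.27,-0.3,0],0.044,0],
  ],
)

```text
clock: 7.6
eef_pos: [488.6, 7.8, 193.5]
tcp_rot: [3.141, -0.001, 0.959]
contact_force: [0.2, 1.6, -0.1]
opening: -0.002
```

Call:
servo_tool(
  rows=[
    [[-0.2,-0.35,0],0.044,0],
    [[-0.2,-0.35,0],0.044,0],
    [[-0.2,-0.35,0],0.044,0],
    [[-0.2,-0.35,0],0.044,0],
    [[-0.2,-0.35,0],0.044,0],
  ],
)

```text
clock: 8.02
eef_pos: [478.5, -9.7, 193.5]
tcp_rot: [3.142, -0.0, 1.179]
contact_force: [0.7, 1.1, -0.5]
opening: -0.003
```

Call:
servo_tool(
  rows=[
    [[-0.12,-0.39,0],0.044,0],
    [[-0.12,-0.39,0],0.044,0],
    [[-0.12,-0.39,0],0.044,0],
    [[-0.06,-0.2,0],0.022,0],
    [[0,0,0],0,0],
  ],
)

```text
clock: 8.43
eef_pos: [474.3, -23.7, 193.5]
tcp_rot: [3.141, 0.0, 1.332]
contact_force: [-0.6, -0.4, 0.4]
opening: -0.002
```

```bash
python3 -c "
from h import *
print(r.sense()['eef_pos'])
angs('scene','p5.png');angs('top','p5t.png')"
```

```text
[474.29384402 -23.71335772 193.47942543]
scene orange 35 [548.4  46.9 217. ] 96.6 orange ang 99.72
scene lilac 67 [472.5 -63.5 217. ] 93.4 orange ang 99.36
scene green 69 [658.8 -35.  217. ] 95.0 orange ang 98.04
scene blue 64 [ 577.6 -141.6  217. ] 94.2 orange ang 97.87
top orange 60 [547.8  46.4 217. ] 94.5 orange ang 98.4
top green 69 [655.4 -32.8 217. ] 94.9 orange ang 98.64
top blue 90 [ 576.1 -140.8  217. ] 94.9 orange ang 98.79
```

View pics/p5.png

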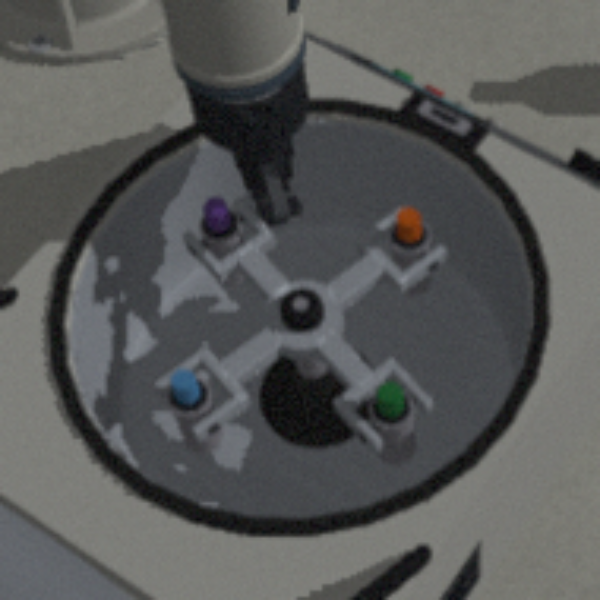

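View pics/p5t.png

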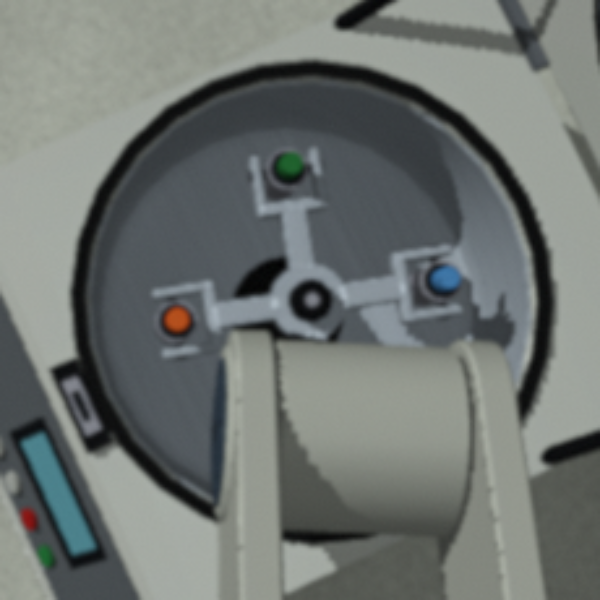

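Both views agree that the rotor is at about 98.6°, so about 15.8° is left. I'll go slower and stop about 2.5° short.

Call:
servo_tool(
  rows=[
    [[-0.06,-0.26,0],0.03,0],
    [[-0.05,-0.26,0],0.03,0],
    [[-0.04,-0.26,0],0.03,0],
    [[-0.04,-0.26,0],0.03,0],
    [[-0.03,-0.26,0],0.03,0],
  ],
)

```text
clock: 8.95
eef_pos: [471.9, -36.2, 193.3]
tcp_rot: [-3.141, -0.0, 1.483]
contact_force: [-0.7, 0.8, -0.0]
opening: -0.001
```

Call:
servo_tool(
  rows=[
    [[-0.03,-0.26,0],0.03,0],
    [[-0.02,-0.26,0],0.03,0],
    [[-0.01,-0.2,0],0.02,0],
    [[0,0,0],0,0],
    [[0,0,0],0,0],
  ],
)

```text
clock: 9.37
eef_pos: [471.6, -43.6, 193.4]
tcp_rot: [3.141, 0.0, 1.561]
contact_force: [-0.0, 0.2, -0.1]
opening: 0.0
```

```bash
python3 -c "
from h import *
print(r.sense()['eef_pos'])
angs('scene');angs('top','p6t.png')"
```

```text
[471.63891685 -43.60156663 193.35459516]
scene orange 34 [527.8  41.7 217. ] 97.3 orange ang 112.29
scene lilac 68 [477.6 -83.6 217. ] 94.0 orange ang 112.06
scene green 66 [653.7 -15.  217. ] 95.0 orange ang 110.51
scene blue 66 [ 597.8 -136.5  217. ] 94.2 orange ang 110.57
top orange 62 [527.3  41.1 217. ] 94.6 orange ang 111.26
top green 67 [649.9 -12.5 217. ] 94.8 orange ang 111.37
top blue 92 [ 596.5 -135.7  217. ] 95.3 orange ang 111.49
```

Run:
```python
from h import *
for n,A,t0 in(("top",A0,90),("scene",np.array([564.7,-48.3]),60)):
    d=np.load(n+"0.npy",allow_pickle=True).item()
    c=(320,275) if n=="top" else (311,187)
    hsv=cv2.cvtColor(d["frame"],cv2.COLOR_RGB2HSV).astype(int)
    x0,y0=c[0]-14,c[1]-14
    sub=hsv[y0:y0+28,x0:x0+28]
    # plate: bluish-grey bright-ish
    m=((sub[...,2]>t0)&(sub[...,0]>112)&(sub[...,0]<140)).astype(np.uint8)
    m=cv2.morphologyEx(m,cv2.MORPH_CLOSE,np.ones((5,5)))
    k,l,st,ce=cv2.connectedComponentsWithStats(m)
    i=1+np.argmax(st[1:,4]);uv=ce[i]+[x0,y0]
    P=ray(d,[uv],221)[0];q=P[:2]-A
    print(n,st[i],uv,P,np.hypot(*q),np.degrees(np.arctan2(q[1],q[0])))
```

```text
top [  8   4  15  24 125] [321.056 275.112] [488.64277058 111.70389193 221.        ] 174.71564190985544 114.68170610285091
scene [ 5  9 17 11 76] [310.27631579 186.85526316] [490.04923821 111.58168223 221.        ] 176.4508105628427 115.0284604312462
```

The plate centroids put the front at about 114.6°, so about 3.2° (5 mm) is left. The last nudge will be slow.

Call:
servo_tool(
  rows=[
    [[0,-0.13,0],0.014,0],
    [[0,-0.13,0],0.014,0],
    [[0,-0.12,0],0.014,0],
    [[0,-0.12,0],0.014,0],
    [[0,0,0],0,0],
  ],
)

```text
clock: 9.88
eef_pos: [471.4, -48.8, 193.3]
tcp_rot: [3.142, 0.0, 1.62]
contact_force: [0.5, 0.0, -0.3]
opening: -0.003
```

```bash
python3 -c "
from h import *
print(r.sense()['eef_pos'])
angs('scene');angs('top','p7t.png')"
```

```text
[471.41818704 -48.82428972 193.27920552]
scene orange 34 [523.8  39.5 217. ] 96.9 orange ang 114.98
scene lilac 71 [479.8 -88.7 217. ] 94.0 orange ang 115.45
scene green 65 [651.4  -9.8 217. ] 94.9 orange ang 113.94
scene blue 68 [ 602.8 -134.3  217. ] 94.1 orange ang 113.89
top orange 64 [522.8  39.  217. ] 94.4 orange ang 114.27
top green 70 [647.9  -7.6 217. ] 94.9 orange ang 114.57
top blue 89 [ 601.3 -133.9  217. ] 95.5 orange ang 114.57
```

The rotor is at 114.5° in the top view and 114.6° averaged over the scene view. I'll back the finger away clockwise, lift, and move clear.

Call:
servo_tool(
  rows=[
    [[0,0.3,0],0,0],
    [[0,0.5,0],0,0],
    [[0,0.7,0],0,0],
    [[0,0.3,0],0,0],
    [[0,0,0],0,0],
  ],
)

```text
clock: 10.4
eef_pos: [471.4, -29.7, 193.3]
tcp_rot: [-3.142, -0.0, 1.62]
contact_force: [0.3, 0.9, -1.5]
opening: -0.007
```

Call:
servo_tool(
  rows=[
    [[0,0,1.5],0,0],
    [[0,0,2.5],0,0],
    [[0,0,2.5],0,0],
    [[0,0,2.5],0,0],
    [[0,0,2.5],0,0],
  ],
)

```text
clock: 10.82
eef_pos: [471.2, -30.5, 309.5]
tcp_rot: [-3.141, 0.0, 1.619]
contact_force: [1.1, -0.8, 0.7]
opening: 0.0
```

Call:
servo_tool(
  rows=[
    [[-2.5,0,2.0],0,0],
    [[-2.5,0,2.0],0,0],
    [[-2.5,0,1.0],0,0],
    [[-2.5,0,0],0,0],
    [[0,0,0],0,0],
  ],
)

```text
clock: 11.23
eef_pos: [368.1, -30.5, 358.9]
tcp_rot: [3.141, 0.0, 1.619]
contact_force: [0.5, 0.4, -0.1]
opening: -0.001
```

```bash
python3 -c "
from h import *
print(r.sense()['eef_pos'],r.sense()['contact_force'])
angs('scene','p8.png');angs('top','p8t.png')
d=eyes.grab_frame('top');save(d,'p8full.png')"
```

```text
[368.12871082 -30.45675542 358.89927261] [ 0.51390585  0.36245729 -0.06365956]
scene orange 33 [523.5  39.6 217. ] 97.1 orange ang 115.11
scene lilac 78 [479.6 -88.2 217. ] 94.0 orange ang 115.12
scene green 65 [651.1  -9.6 217. ] 94.7 orange ang 114.13
scene blue 68 [ 602.8 -134.3  217. ] 94.1 orange ang 113.89
top orange 66 [522.6  38.9 217. ] 94.4 orange ang 114.41
top lilac 96 [475.3 -85.6 217. ] 94.5 orange ang 114.07
top green 70 [647.8  -7.9 217. ] 94.7 orange ang 114.43
top blue 90 [ 601.2 -133.8  217. ] 95.4 orange ang 114.54
```

View pics/p8.png

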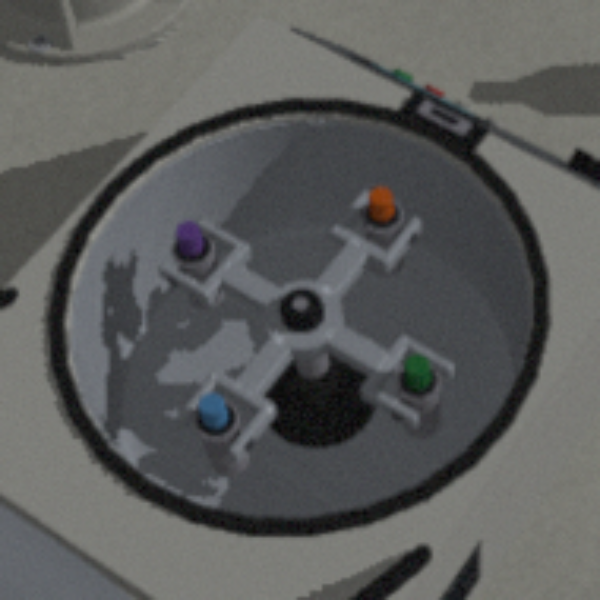

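View pics/p8full.png

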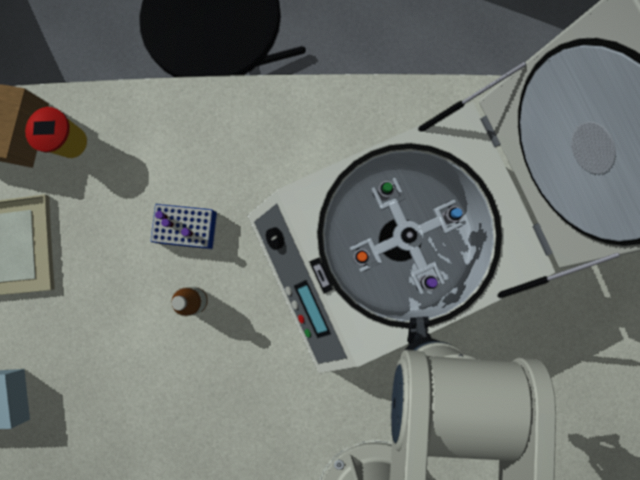

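Orange at (361,257) now lies on the line from the nut (409,236) to the catch (320,275). The rack and bottle are in their original places, the tool is clear and the rotor is still. I'm handing in.

```bash
python3 -c "
from h import *
print(r.sign_off())"
```

```text
the job is handed in; nothing more can be done
None
```

The orange bucket is now at the front of the bowl in line with the lid catch, and the rotor is standing still there. I pushed the side of the lilac arm's fork with the shut fingertip, turning the rotor about 128° anticlockwise. The last few degrees were slow nudges. The finger then backed off and lifted clear, with about 11 s on the robot's clock.

**Alignment:** with the tool clear, the four caps put the orange arm at about 114.4° in the top view and 114.6° in the scene view. The lid catch measured 114.4° by eye in both views; centroids of its plate gave 114.7° (top) and 115.0° (scene). The remaining error is therefore about half a degree or less, which is about the limit of what I can measure.

**Other checks:**
- **Stillness:** cap positions before and after backing off agree to within about 0.5 mm.
- **Forces:** the wrist readings taken at the end of each move stayed below about 2 N.
- **Buckets and tubes:** all the caps look seated, and I saw no contact with buckets, tubes or nut. The arm hid part of the bowl during some of the pushing.
- **Rack and bottle:** by eye they are at the same pixels as at the start.

The single-cap angles in the scene view scattered by about ±0.6°. I took that for calibration error, since the averages agree, and no check failed.

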